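# Turn a handle blank over from the rack to the boring jig by way of the V cradle

## Task

Take the longer of the two wooden handle blanks out of the stock rack by its upper end, lay it in the sloping V cradle with its thick end down on the foot stop, and let go of it. Then take it again across its middle and lay it level in the V saddles of the boring jig, thick end butted against the metal end plate and thin end pointing away from the plate. Leave the short blank in the rack, and leave the mallet, the chisel and the offcut where they are.

Things in the scene. Friction and masses are not known exactly. Their poses are not given: they have to be found in the camera images.
- blank: longer handle blank: turned wooden rod 200 mm long, about 85 g; thick part 28 mm in diameter, 155 mm long, then a thin tenon 18 mm in diameter, 45 mm long. Origin: centre of the thick part's end face (the butt); z runs along the rod to the tenon. Starts upright, tenon up, loose in either well of the rack, butt 20 mm above the bench, leaning at most 0.05 rad
- blank_mid (a point): point on the longer blank's axis, 88 mm from the butt: its centre of mass
- blank_tip (a point): centre of the free end face of the longer blank's tenon, 200 mm from the butt
- spare: the short handle blank: same diameters, same wood, same 45 mm tenon, but 115 mm long over all; stands butt down in the other well. Origin at the butt, z axis towards the tenon. Not to be moved
- rack: dark wooden block 170 x 85 x 80 mm, fixed to the bench, with two round wells 30.5 mm in diameter and 60 mm deep, at x = -40 and x = +40 mm on its centre line. Origin at the centre of its underside, z up
- cradle: sloping V cradle of grey-painted wood, fixed. Origin on the underside of its base (180 x 90 x 15 mm; x from -95 to +85 mm), z up. Its trough lies over the x axis and runs down towards +x, 55 degrees below level, towards the robot's left: two 90-degree V saddles, 16 mm long, 50 mm wide, lips about 5 mm above the axis of a 28 mm rod lying in them, and a foot stop square to the trough, 50 mm wide
- cradle_seat (a point): point on the trough's axis (that of a 28 mm rod lying in it) at the face of the foot stop, where the butt's centre comes to rest: 50 mm to +x of the cradle's origin, 66 mm up. Saddles centred 35 and 130 mm up the slope from here; between them 45 mm of free room under the axis, down to a spine. The stop rises 17 mm above the axis
- cradle_top (a point): point on the cradle's trough axis 200 mm up the slope from cradle_seat, where the tenon's end comes to rest; the blank then sticks out 62 mm above the upper saddle
- jig: level boring jig, fixed: dark wooden base 180 x 90 x 18 mm (x from -68 to +112 mm), two dark steel V saddles like the cradle's and, at the +x end (robot's left), an aluminium end plate 70 mm wide, its top 103 mm above the bench, a drill bush on its outer side. Origin on the base's underside, z up. Nothing stands at the -x end
- jig_stop (a point): point on the axis of a 28 mm rod lying in the jig's saddles, at the inner (-x) face of the end plate, where the butt's centre belongs: 100 mm to +x of the jig's origin, 72 mm above the bench; axes as the jig's. Saddles centred 35 and 130 mm to -x of here; between them 54 mm of free room under the axis
- mallet: mallet standing on its black rubber head (92 mm in diameter, 100 mm tall), wooden handle up, 230 mm tall; origin under its head. Bystander
- chisel: large chisel lying flat, 295 mm long, wooden handle towards its -x, blade towards +x; origin near the middle on the bench. Bystander
- offcut: flat block of pale wood 110 x 90 x 35 mm; origin under its centre. Bystander
Things that resemble listed ones, but are neither listed nor needed, are in the scene too. Leave any purple or yellow look-alike of the jig alone.

How it is judged:
By the outcome, as a careful person would: the job done as asked, in the order asked, and still so for the second after the job is handed in, with the robot touching nothing.
It also fails if it takes over 64 s, if anything falls off the work surface, if the arm or the gripper's body presses on something with over 40 N, if the wrist force passes 120 N, or if a joint passes its speed limit or range.

## Robot

A 6-joint arm with a two-finger parallel gripper is mounted at the origin on the work surface. World frame = base frame: x ahead of the robot, y to its left, z up, the work surface at z = 0. Lengths are in m, angles in rad, forces in N, time in s.
With the tool pointing down it reaches from about 0.375 to 0.9 m from the base axis. Payload 3.1 kg.
Tool frame: the origin (TCP) lies between the finger pads, 19 mm behind the fingertips; this is the grasp point; z points along the fingers, y is the line along which they close (so a half turn about z gives the same grasp; the last joint's range is limited). The gripper opens to 85 mm and grips with 20 to 120 N. Pads are 22 mm wide; open, the fingers measure 114 mm over their backs; the gripper's body (76 mm by 85 mm) begins 54 mm behind the grasp point. The pads swing forward as they close: fully open they stand 13 mm farther back than shut.
Start: joints at [0.958, 0.527, 1.433, -0, 1.181, -0.178], TCP at [0.263, 0.567, 0.25] pointing down, gripper open.
Joint ranges: [-3.08, 3.08], [-0.75, 2.2], [0.22, 2.44], [-1.43, 4.57], [0, 2.65], [-2.85, 2.85]. Speed limits (rad/s): [2.79, 2.79, 3.14, 3.14, 3.14, 3.14].

## Interface

Orientations are given as a unit quaternion [x, y, z, w].
In Python, from station import sense, snapshot, camera_params, sign_off gives the robot as it stands.
- The arm moves only by the shell command python3 -m handwheel 'ROWS' [OPENING] [FORCE]. ROWS is JSON, a list that holds one entry, the list of rows, each a list of 4 numbers: the shift along the tool's x, y, z in units of 25 mm (1.0 is 25 mm), then the turn about the tool's z in units of 6 degrees (1.0 is 6 degrees). A call has 1 to 20 rows; each row shifts and turns the commanded pose from where the row before left it, along the tool's axes as they then stand; what a row does not reach is not made up. A row lasts 1/8 s, in which the tool goes at most 62.5 mm and 10.7 degrees, less where a joint would pass 70% of its speed; a pose out of reach is approached as far as the arm can. A call is refused whole if a number of a shift passes 1 or a number of a turn 1, either way. A call with a gripper value outside its range is refused whole. OPENING is the finger opening in mm, from 0 to 85.4, set as the call begins (- or left out, the last holds). The fingers move at their own pace and stop on an object; FORCE is the grip in N (left out, the last holds). Time passes only in rows, so rows that do not move let the fingers close. It gives the time, the measured TCP pose, the force, the opening and the grip force at its end, in the units of the state.
- sense(): the state, without advancing time (a new reading comes with each control period).
- snapshot(name): name is "scene" or "top"; returns (picture, depth): 480x640x3 uint8, red, green, blue; 480x640 float32, m along the optical axis (not along the pixel's ray), 0 where there is no reading.
- camera_params(name): a dict with "mtx" (3x3 intrinsics, pixels), "D" ([k1, k2, p1, p2, k3] as OpenCV has them; the pictures are not rectified), "extrinsics" (4x4, takes a point from camera to world coordinates). Camera axes: x right, y up, looking along -z (the intrinsics and any distortion apply to the point x, -y, -z); pixel columns grow to the right and rows downward; lengths in m; the calibration is good to about 2 mm. A picture is of the moment at which its call begins. camera_params takes no time and is no camera call.
- sign_off(): hands the job in; it is judged then, once.
The state is a dict: "t": time; "q": joint angles; "qd": joint speeds; "tau": joint torques, N m; "tcp_pos": TCP position; "tool_rot": TCP orientation; "force": force on the tool from outside, world axes, zero at the start; "ft_torque": the same for the moment, N m; "finger_gap": opening from 0.0 (shut) to 1.0 (fully open); "gripper_force": force on a finger pad.
Only numpy, scipy, OpenCV 4.12 (cv2) and the standard library are available. Lean on these libraries where they do the work, as an engineer would, in place of code of your own. Each camera call takes 0.05 s, during which the arm holds its last target. There are 200 camera calls.

## Working session

There is one attempt and no reset: what is moved stays moved. The work goes in short steps, Python scripts to look and compute and a shell command to move; the robot and the scene stay as the last step left them, time stands still between calls to the robot, and variables do not carry over. Pictures are saved under pics/ and viewed, at most 13 in all, crops included, and the job is handed in when it is done.

```bash
mkdir -p pics; ls; python3 - <<'E'
from station import *
import cv2,numpy as np
for n in("scene","top"):
    p,d=snapshot(n); cv2.imwrite(f"pics/{n}0.png",p[:,:,::-1]); np.savez(f"{n}0.npz",p=p,d=d)
    c=camera_params(n); print(n,{k:np.round(v,4).tolist() for k,v in c.items()}, (d>0).mean())
s=sense(); print({k:np.round(v,3).tolist() for k,v in s.items()})
E
```

```text
pics
scene {'mtx': [[599.8077, 0.0, 299.3403], [0.0, 599.8077, 238.0935], [0.0, 0.0, 1.0]], 'D': [0.0038, 0.0, 0.0, 0.0, 0.0], 'extrinsics': [[-0.842, -0.3045, 0.4453, 1.2388], [0.5393, -0.4929, 0.6828, 0.9871], [0.0116, 0.8151, 0.5792, 1.0061], [0.0, 0.0, 0.0, 1.0]]} 0.9773567708333334
top {'mtx': [[550.1982, 0.0, 315.5207], [0.0, 550.1982, 237.503], [0.0, 0.0, 1.0]], 'D': [-0.1438, 0.0, 0.0, 0.0, 0.0], 'extrinsics': [[-0.0078, 0.9975, -0.0706, 0.4512], [-0.9998, -0.0089, -0.0151, -0.0216], [-0.0157, 0.0705, 0.9974, 1.7201], [0.0, 0.0, 0.0, 1.0]]} 0.9959733072916667
{'t': 0.1, 'q': [0.957, 0.528, 1.434, 0.0, 1.181, -0.179], 'qd': [0.002, -0.0, -0.004, 0.001, 0.0, -0.0], 'tau': [-0.0, -44.33, -17.859, -0.0, 0.004, 0.0], 'tcp_pos': [0.263, 0.566, 0.249], 'tool_rot': [0.216, 0.976, -0.001, -0.0], 'force': [-0.192, -0.519, 0.587], 'ft_torque': [0.001, 0.002, -0.043], 'gripper_force': 0.0, 'finger_gap': 1.003}
```

View pics/scene0.png

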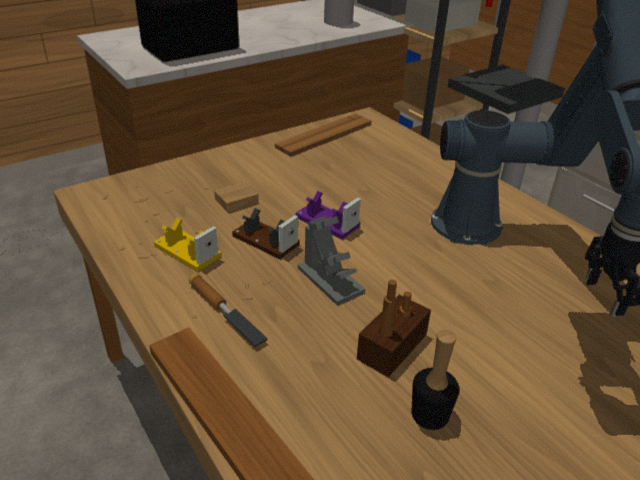

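View pics/top0.png

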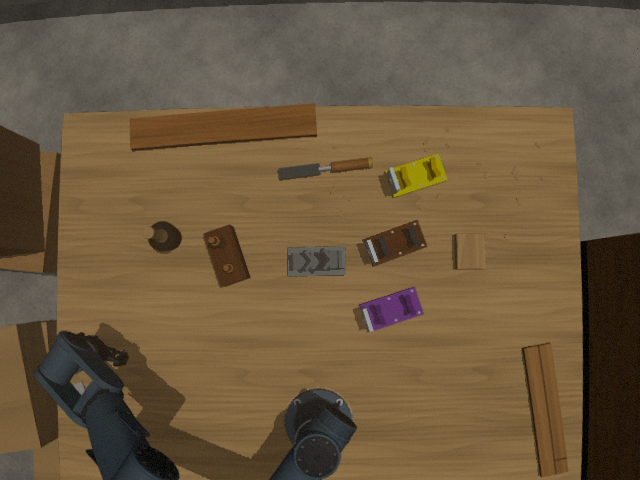

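```bash
cat > h.py <<'E'
import cv2,numpy as np
from station import *
def cloud(n,d):
    c=camera_params(n); v,u=np.mgrid[:480,:640]
    uv=np.stack([u,v],-1).reshape(-1,1,2).astype(float)
    r=cv2.undistortPoints(uv,np.array(c["mtx"]),np.array(c["D"])).reshape(480,640,2)
    P=np.stack([r[...,0]*d,-r[...,1]*d,-d],-1); E=np.array(c["extrinsics"])
    return P@E[:3,:3].T+E[:3,3]
E
python3 - <<'E'
from h import *
for n,boxes in (("top",dict(cradle=(280,238,352,284),jig=(356,215,432,270),rack=(198,218,254,292),bench=(270,320,350,370))),("scene",dict(cradle=(294,210,370,306),jig=(228,204,303,260),rack=(352,275,436,375)))):
    f=np.load(n+"0.npz"); W=cloud(n,f["d"]); hsv=cv2.cvtColor(f["p"],cv2.COLOR_RGB2HSV)
    for k,(a,b,c,e) in boxes.items():
        w=W[b:e,a:c].reshape(-1,3); h=hsv[b:e,a:c].reshape(-1,3)
        if k=="bench": print(n,k,w.mean(0),w[:,2].std()); continue
        hi={"cradle":(.008,.024),"jig":(.009,.027),"rack":(.07,.09)}[k]
        m=(w[:,2]>hi[0])&(w[:,2]<hi[1]); 
        if k=="cradle": m&=h[:,1]<70
        q=w[m]; R=cv2.minAreaRect(q[:,:2].astype(np.float32)*1000); print(n,k,m.sum(),np.round(R[0],1),np.round(R[1],1),round(R[2],1),"z",q[:,2].mean().round(4))
        if k=="rack":
            for lo,hh in((.12,.15),(.165,.20),(.205,.24)):
                q=w[(w[:,2]>lo)&(w[:,2]<hh)]; print("  tall",lo,len(q),np.median(q,0).round(4) if len(q) else"",np.ptp(q,0).round(3) if len(q) else "")
        if k=="jig":
            q=w[(w[:,2]>.09)&(w[:,2]<.115)]; R=cv2.minAreaRect(q[:,:2].astype(np.float32)*1000);print("  plate",len(q),R)
        if k=="cradle":
            q=w[(w[:,2]>.14)]; print("  hi",len(q),q.mean(0),q[:,2].max())
E
```

```text
top cradle 615 [499.5   3.4] [ 89.  178.5] 1.3 z 0.0154
  hi 375 [ 0.49832434 -0.04147599  0.23817655] 1.7201297721218978
top jig 1241 [ 556.3 -239.3] [235.8 168.9] 89.4 z 0.0176
  plate 110 ((524.7515258789062, -160.8627166748047), (69.59686279296875, 18.429920196533203), 20.338546752929688)
top rack 1374 [516.2 276.9] [171.3  85. ] 18.6 z 0.0795
  tall 0.12 56 [0.4844 0.2695 0.1345] [0.096 0.033 0.027]
  tall 0.165 38 [0.5515 0.283  0.1753] [0.025 0.021 0.026]
  tall 0.205 37 [0.5535 0.2863 0.2202] [0.014 0.016 0.019]
top bench [0.24002376 0.02582024 0.00464611] 0.09017626272683915
scene cradle 1074 [448.1 -81.8] [401.4 186.9] 56.7 z 0.0141
  hi 292 [0.57263097 0.06029135 0.24010693] 1.0061314007227395
scene jig 930 [ 542.5 -285. ] [264.  229.8] 53.2 z 0.0166
  plate 128 ((527.7616577148438, -160.83447265625), (73.95821380615234, 17.97347068786621), 18.515953063964844)
scene rack 1725 [517.  278.8] [178.5  87.9] 18.8 z 0.0788
  tall 0.12 242 [0.5605 0.2983 0.1332] [0.122 0.214 0.03 ]
  tall 0.165 173 [0.5613 0.2979 0.1754] [0.049 0.187 0.034]
  tall 0.205 78 [0.5582 0.2952 0.2166] [0.02  0.019 0.017]
```

```bash
python3 - <<'E'
from h import *
for n in("top","scene"):
    f=np.load(n+"0.npz"); W=cloud(n,f["d"]); hsv=cv2.cvtColor(f["p"],cv2.COLOR_RGB2HSV)
    for k,c0,lo,hi in(("cradle",(.4995,.0034),.009,.024),("jig",(.552,-.228),.012,.024)):
        c,s=(np.array([0,1.]),np.array([-1.,0])) if k=="cradle" else (np.array([-np.sin(np.radians(19)),np.cos(np.radians(19))]),)*2
        e=W[...,:2]-np.array(c0); a=e@c; b=e@np.array([-c[1],c[0]])
        m=(W[...,2]>lo)&(W[...,2]<hi)&(abs(a)<.12)&(abs(b)<.062)
        m&=(hsv[...,1]<70) if k=="cradle" else (hsv[...,2]<140)
        m=cv2.morphologyEx(m.astype(np.uint8),cv2.MORPH_OPEN,np.ones((2,2)))>0
        q=W[m]; R=cv2.minAreaRect(q[:,:2].astype(np.float32)*1000); print(n,k,m.sum(),np.round(R[0],1),np.round(R[1],1),round(R[2],1))
        A=e[m]@c;B=e[m]@np.array([-c[1],c[0]])
        print("  ext",np.percentile(A,[.5,99.5]).round(4),np.percentile(B,[.5,99.5]).round(4))
        if k=="jig":
            z=W[...,2];p=(z>.03)&(z<.1)&(abs(a)<.1)&(abs(b)<.05)
            print("  V pts a-range",np.percentile(a[p],[1,25,50,75,99]).round(3),"white",W[p&(hsv[...,2]>150)].mean(0) if (p&(hsv[...,2]>150)).any() else "")
    # long blank slices
    for lo in(.10,.12,.14,.16,.18,.20,.212):
        m=(abs(W[...,2]-lo-.006)<.006)&(np.hypot(W[...,0]-.556,W[...,1]-.292)<.04)
        if m.sum()>3: q=W[m]; print(n,lo,m.sum(),q.mean(0).round(4),np.ptp(q,0).round(3))
E
```

```text
top cradle 560 [ 4.957e+02 -1.000e-01] [ 90.  178.4] 1.3
  ext [-0.0933  0.0841] [-0.0422  0.0483]
top jig 925 [ 525.2 -173.9] [ 90.4 336.4] 19.3
  ext [-0.1071  0.0747] [-0.0375  0.052 ]
  V pts a-range [-0.076 -0.063  0.024  0.036  0.081] white [ 0.52659899 -0.16548421  0.09850931]
top 0.1 7 [0.5521 0.2791 0.1047] [0.021 0.007 0.01 ]
top 0.12 10 [0.5513 0.2799 0.1257] [0.021 0.008 0.009]
top 0.14 9 [0.5496 0.2817 0.1444] [0.023 0.014 0.01 ]
top 0.16 13 [0.5517 0.2811 0.1688] [0.02  0.014 0.01 ]
top 0.18 6 [0.5583 0.2817 0.1823] [0.011 0.003 0.005]
top 0.2 9 [0.5523 0.2823 0.2064] [0.017 0.007 0.01 ]
top 0.212 30 [0.5545 0.2877 0.2201] [0.014 0.015 0.008]
scene cradle 991 [816.  496.5] [1283.8  172.2] 56.9
  ext [-0.081   0.0934] [-0.0472  0.0438]
scene jig 668 [839.2 367. ] [1463.5  186.9] 64.5
  ext [-0.0948  0.6429] [-0.7118  0.0444]
  V pts a-range [-0.072 -0.056  0.067  0.076  0.084] white [ 0.53863216 -0.16131153  0.09885693]
scene 0.1 58 [0.5613 0.2988 0.1062] [0.024 0.026 0.012]
scene 0.12 58 [0.5613 0.2986 0.1257] [0.022 0.025 0.012]
scene 0.14 57 [0.5615 0.2993 0.1465] [0.022 0.021 0.011]
scene 0.16 58 [0.5613 0.2989 0.1664] [0.025 0.027 0.012]
scene 0.18 34 [0.5596 0.2957 0.1863] [0.016 0.013 0.011]
scene 0.2 40 [0.559  0.2961 0.2057] [0.017 0.015 0.012]
scene 0.212 56 [0.5568 0.2934 0.2176] [0.02  0.019 0.011]
```

```bash
cat >> h.py <<'E'
def axes(yaw):
    a=np.radians(yaw); return np.array([np.cos(a),np.sin(a)]),np.array([-np.sin(a),np.cos(a)])
E
python3 - <<'E'
from h import *
for n in("top","scene"):
    f=np.load(n+"0.npz"); W=cloud(n,f["d"]); hsv=cv2.cvtColor(f["p"],cv2.COLOR_RGB2HSV);z=W[...,2];ok=f["d"]>0
    for k,c0,yaw,lo,hi in(("cradle",(.4995,.0034),91.3,.009,.022),("jig",(.552,-.228),109.3,.011,.025)):
        X,Y=axes(yaw); e=W[...,:2]-np.array(c0); a=e@X; b=e@Y
        reg=ok&(abs(a)<.125)&(abs(b)<.062)
        m=reg&(z>lo)&(z<hi)&((hsv[...,1]<90) if k=="cradle" else (hsv[...,2]<150))
        R=cv2.minAreaRect(W[m][:,:2].astype(np.float32)*1000)
        print(n,k,m.sum(),np.round(R[0],1),np.round(R[1],1),round(R[2],1),"a",np.percentile(a[m],[.3,99.7]).round(4),"b",np.percentile(b[m],[.3,99.7]).round(4))
        m=reg&(z>.035)&(z<.25)
        for z0 in ((.045,.065,.085,.105,.125,.145,.165,.185) if k=="cradle" else (.05,.065,.075,.09,.1)):
            q=m&(abs(z-z0)<.008); 
            if q.sum()>5: print("   z",z0,q.sum(),"a",np.percentile(a[q],[2,50,98]).round(3),"b",np.percentile(b[q],[2,50,98]).round(3))
    m=(z>.2145)&(z<.235)&(np.hypot(W[...,0]-.556,W[...,1]-.292)<.03); print(n,"tip",m.sum(),W[m].mean(0),np.ptp(W[m],0),(W[m].max(0)+W[m].min(0))/2)
E
```

```text
top cradle 583 [499.7   2.9] [ 89.9 179.6] 1.2 a [-0.0901  0.0889] b [-0.0445  0.0447]
   z 0.045 22 a [-0.084  0.033  0.048] b [-0.014 -0.001  0.025]
   z 0.065 166 a [-0.007  0.053  0.074] b [-0.024  0.     0.025]
   z 0.085 230 a [-0.02   0.008  0.068] b [-0.025 -0.001  0.025]
   z 0.105 57 a [-0.041  0.026  0.036] b [-0.03   0.005  0.029]
   z 0.125 29 a [-0.085 -0.08  -0.037] b [-0.023  0.007  0.025]
   z 0.145 37 a [-0.08  -0.07  -0.056] b [-0.025 -0.002  0.024]
   z 0.165 207 a [-0.071 -0.044 -0.016] b [-0.026 -0.002  0.025]
   z 0.185 23 a [-0.034 -0.026 -0.019] b [-0.028  0.017  0.028]
top jig 1121 [ 547.1 -224.5] [ 90.2 217.8] 19.6 a [-0.1033  0.0913] b [-0.0417  0.0483]
   z 0.05 76 a [-0.076  0.021  0.075] b [-0.022  0.003  0.027]
   z 0.065 153 a [-0.075 -0.059  0.075] b [-0.027  0.005  0.034]
   z 0.075 135 a [-0.075  0.024  0.081] b [-0.027  0.007  0.034]
   z 0.09 22 a [-0.026  0.075  0.081] b [-0.029  0.001  0.032]
   z 0.1 99 a [0.063 0.07  0.076] b [-0.03   0.003  0.037]
top tip 32 [0.55437118 0.28769873 0.22039091] [0.01425986 0.01495958 0.00964553] [0.55434144 0.
[... 449 characters left out ...]
a [-0.07  -0.058 -0.033] b [-0.028 -0.023  0.019]
   z 0.165 138 a [-0.062 -0.028 -0.012] b [-0.03   0.004  0.026]
   z 0.185 11 a [-0.023 -0.02  -0.012] b [-0.029 -0.019  0.023]
scene jig 752 [ 557.2 -238.2] [ 97.7 189.4] 17.3 a [-0.1038  0.0799] b [-0.0468  0.046 ]
   z 0.05 234 a [-0.07   0.033  0.079] b [-0.033 -0.009  0.032]
   z 0.065 207 a [-0.072  0.033  0.084] b [-0.034  0.     0.032]
   z 0.075 185 a [-0.072  0.073  0.085] b [-0.033 -0.009  0.03 ]
   z 0.09 102 a [0.067 0.076 0.081] b [-0.034 -0.002  0.033]
   z 0.1 108 a [0.065 0.074 0.08 ] b [-0.034 -0.002  0.033]
scene tip 47 [0.55640968 0.29288681 0.21835677] [0.02020693 0.01889863 0.00765597] [0.55554335 0.29263229 0.21891794]
```

```bash
cat >> h.py <<'E'
from scipy.spatial.transform import Rotation as Ro
def go(x,y,z):
    s=sense(); R=Ro.from_quat(s["tool_rot"]).as_matrix()
    print("t",round(s["t"],2),"pos",np.round(s["tcp_pos"],4),"yaw_close",round(np.degrees(np.arctan2(R[1,1],R[0,1])),2),"F",np.round(s["force"],1),"gap",round(s["finger_gap"]*85.4,1),"grip",round(s["gripper_force"],1),"q6",np.round(s["q"][5],2))
    print("units",np.round(R.T@(np.array([x,y,z])-s["tcp_pos"])/.025,2))
E
python3 -m handwheel '[[[0,0,-0.2,1],[0,0,-0.2,1],[0,0,-0.2,1],[0,0,-0.2,1],[0,0,-0.2,1],[0,0,-0.2,1],[0,0,-0.2,1],[0,0,-0.2,1],[0,0,-0.2,1],[0,0,-0.2,1],[0,0,0,0.6],[0,0,0,0]]]' 85
python3 -c "
from h import *
go(.555,.290,.30)"
```

```text
t: 1.6
tcp_pos: [0.263, 0.5666, 0.2995]
tool_rot: [0.698, 0.716, -0.001, 0.0]
force: [0.9, -0.4, -0.5]
finger_gap: 0.994
gripper_force: 0.0
t 1.6 pos [0.263  0.5666 0.2995] yaw_close 1.53 F [ 0.9 -0.4 -0.5] gap 84.9 grip 0.0 q6 0.93
units [-11.37  11.38  -0.02]
```

```bash
python3 -m handwheel '[[[-0.95,0.95,0,0],[-0.95,0.95,0,0],[-0.95,0.95,0,0],[-0.95,0.95,0,0],[-0.95,0.95,0,0],[-0.95,0.95,0,0],[-0.95,0.95,0,0],[-0.95,0.95,0,0],[-0.95,0.95,0,0],[-0.95,0.95,0,0],[-0.95,0.95,0,0],[-0.92,0.93,0,0],[0,0,0,0],[0,0,0,0]]]' >/dev/null
python3 - <<'E'
from h import *
go(.555,.290,.198)
p,d=snapshot("scene"); c=p[200:380,300:480]; cv2.imwrite("pics/g1.png",cv2.resize(c[:,:,::-1],None,fx=3,fy=3))
W=cloud("scene",d)
E
```

```text
t 3.35 pos [0.5543 0.2903 0.2995] yaw_close 1.51 F [0.1 0.1 0.1] gap 85.0 grip 0.0 q6 0.28
units [-0.01  0.03  4.06]
```

View pics/g1.png

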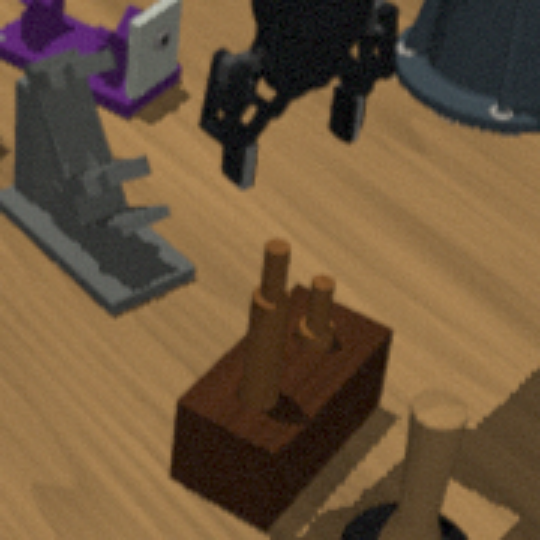

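```bash
cat >> h.py <<'E'
def proj(n,P):
    c=camera_params(n);E=np.linalg.inv(np.array(c["extrinsics"]));q=np.atleast_2d(P)@E[:3,:3].T+E[:3,3]
    q=q*[1,-1,-1]; return cv2.projectPoints(q,np.zeros(3),np.zeros(3),np.array(c["mtx"]),np.array(c["D"]))[0][:,0]
E
python3 - <<'E'
from h import *
print((proj("scene",[[.555,.29,.22],[.5543,.2903,.293],[.5970,.2903,.293],[.5117,.2903,.293]])-[300,200])*3)
E
```

```text
[[275.81645153 243.83615039]
 [288.03371349 158.60728031]
 [237.63571419 179.2408911 ]
 [336.74383791 138.66578187]]
```

```bash
python3 -m handwheel '[[[0,0,0.8,0],[0,0,0.8,0],[0,0,0.8,0],[0,0,0.8,0],[0,0,0.86,0],[0,0,0,0]]]' >/dev/null
python3 -m handwheel '[[[0,0,0,0],[0,0,0,0],[0,0,0,0],[0,0,0,0],[0,0,0,0],[0,0,0,0],[0,0,0,0],[0,0,0,0]]]' 0 40
python3 -c "
from h import *
go(.555,.290,.30)"
```

```text
t: 5.15
tcp_pos: [0.5553, 0.2902, 0.1992]
tool_rot: [0.698, 0.716, 0.0, 0.0]
force: [0.0, -0.3, 6.5]
finger_gap: 0.198
gripper_force: 39.4
t 5.15 pos [0.5553 0.2902 0.1992] yaw_close 1.48 F [ 0.  -0.3  6.5] gap 16.9 grip 39.4 q6 0.28
units [-0.01 -0.01 -4.03]
```

```bash
python3 -m handwheel '[[[0,0,-0.4,0],[0,0,-0.7,0],[0,0,-0.8,0],[0,0,-0.8,0],[0,0,-0.8,0],[0,0,-0.5,0],[0,0,0,0]]]'
python3 -c "
from h import *
go(.4993,.0537,.275)"
```

```text
t: 6.02
tcp_pos: [0.5555, 0.2902, 0.2999]
tool_rot: [0.698, 0.716, 0.001, 0.001]
force: [-0.3, -0.2, -1.5]
finger_gap: 0.197
gripper_force: 39.2
t 6.03 pos [0.5555 0.2902 0.2999] yaw_close 1.49 F [-0.3 -0.2 -1.5] gap 16.8 grip 39.2 q6 0.28
units [-9.4  -2.5   0.99]
```

```bash
python3 -m handwheel '[[[-0.7,-0.2,0,0],[-0.87,-0.23,0,0],[-0.87,-0.23,0,0],[-0.87,-0.23,0,0],[-0.87,-0.23,0,0],[-0.87,-0.23,0,0],[-0.87,-0.23,0,0],[-0.87,-0.23,0,0],[-0.87,-0.23,0,0],[-0.87,-0.23,0.3,0],[-0.87,-0.23,0.69,0],[0,0,0,0],[0,0,0,0]]]'
python3 - <<'E'
from h import *
go(.4993,.0537,.258)
for n in("scene","top"):
    p,d=snapshot(n); W=cloud(n,d); np.savez(n+"1.npz",p=p,d=d)
    z=W[...,2]; hs=cv2.cvtColor(p,cv2.COLOR_RGB2HSV)
    m=(d>0)&(hs[...,1]>90)&(z>.09)&(z<.26)&(np.hypot(W[...,0]-.5,W[...,1]-.054)<.05)
    for z0 in np.arange(.1,.26,.02):
        k=m&(abs(z-z0)<.01); 
        if k.sum()>4: print(n,z0.round(2),k.sum(),W[k].mean(0).round(4),np.ptp(W[k],0).round(3))
    if n=="scene": cv2.imwrite("pics/c1.png",cv2.resize(p[150:330,230:410,::-1],None,fx=3,fy=3))
E
```

```text
t: 7.65
tcp_pos: [0.499, 0.0534, 0.2743]
tool_rot: [0.698, 0.716, 0.0, 0.0]
force: [0.3, 0.0, -0.8]
finger_gap: 0.2
gripper_force: 39.1
t 7.65 pos [0.499  0.0534 0.2743] yaw_close 1.45 F [ 0.3  0.  -0.8] gap 17.1 grip 39.1 q6 -0.14
units [0.01 0.01 0.65]
scene 0.1 55 [0.5045 0.0634 0.1027] [0.027 0.021 0.015]
scene 0.12 69 [0.5048 0.0627 0.1201] [0.026 0.025 0.02 ]
scene 0.14 77 [0.5047 0.0626 0.1399] [0.03  0.028 0.019]
scene 0.16 73 [0.5055 0.0629 0.16  ] [0.024 0.025 0.02 ]
scene 0.18 78 [0.5049 0.063  0.1798] [0.03  0.022 0.02 ]
scene 0.2 84 [0.5054 0.0619 0.1995] [0.025 0.029 0.02 ]
scene 0.22 77 [0.5053 0.0631 0.2201] [0.023 0.022 0.02 ]
scene 0.24 93 [0.5053 0.0616 0.2406] [0.024 0.026 0.02 ]
```

View pics/c1.png

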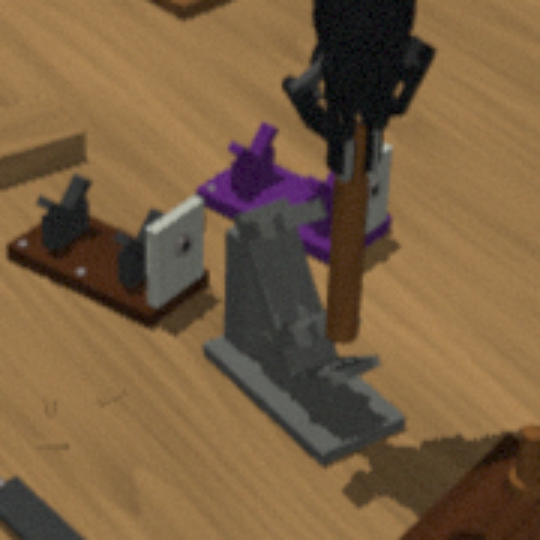

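```bash
python3 -m handwheel '[[[0,0.08,0.35,0],[0,0,0.3,0],[-0.3,0,0.02,0],[-0.3,0,0.05,0],[-0.32,0,0.06,0],[-0.32,0,0.07,0],[0,0,0,0]]]' 0 25
python3 -m handwheel '[[[-0.3,0,0.08,0],[-0.3,0,0.1,0],[-0.29,0,0.11,0],[-0.29,0,0.13,0],[0,0,0,0]]]'
python3 - <<'E'
from h import *
go(.501,-.0339,.227)
p,d=snapshot("scene")
cv2.imwrite("pics/c2.png",cv2.resize(p[150:330,230:410,::-1],None,fx=3,fy=3))
E
```

```text
t: 8.62
tcp_pos: [0.5011, 0.0221, 0.2523]
tool_rot: [0.698, 0.716, -0.0, -0.0]
force: [-2.3, 2.9, 0.6]
finger_gap: 0.197
gripper_force: 39.8
t: 9.25
tcp_pos: [0.502, -0.0076, 0.2415]
tool_rot: [0.698, 0.716, -0.0, -0.0]
force: [-0.4, 1.0, 0.0]
finger_gap: 0.195
gripper_force: 40.6
t 9.25 pos [ 0.502  -0.0076  0.2415] yaw_close 1.44 F [-0.4  1.   0. ] gap 16.7 grip 40.6 q6 -0.26
units [-1.05 -0.07  0.58]
```

View pics/c2.png

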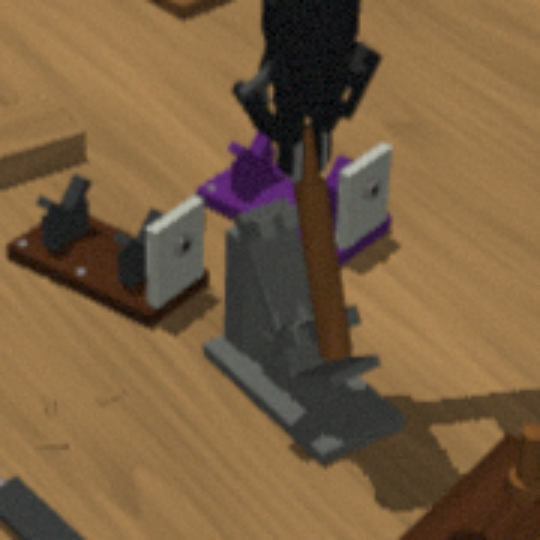

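```bash
python3 -m handwheel '[[[-0.28,-0.02,0.13,0],[-0.28,-0.02,0.15,0],[-0.27,-0.02,0.16,0],[-0.26,0,0.17,0],[-0.24,0,0.17,0],[-0.22,0,0.17,0],[0,0,0,0],[0,0,0,0]]]'
python3 - <<'E'
from h import *
go(.501,-.046,.2176)
p,d=snapshot("scene")
cv2.imwrite("pics/c3.png",cv2.resize(p[150:330,230:410,::-1],None,fx=3,fy=3))
E
```

```text
t: 10.3
tcp_pos: [0.502, -0.0459, 0.2182]
tool_rot: [0.698, 0.716, 0.0, 0.0]
force: [-0.0, 1.0, 1.7]
finger_gap: 0.194
gripper_force: 41.6
t 10.3 pos [ 0.502  -0.0459  0.2182] yaw_close 1.49 F [-0.   1.   1.7] gap 16.6 grip 41.6 q6 -0.34
units [-0.   -0.04  0.02]
```

View pics/c3.png

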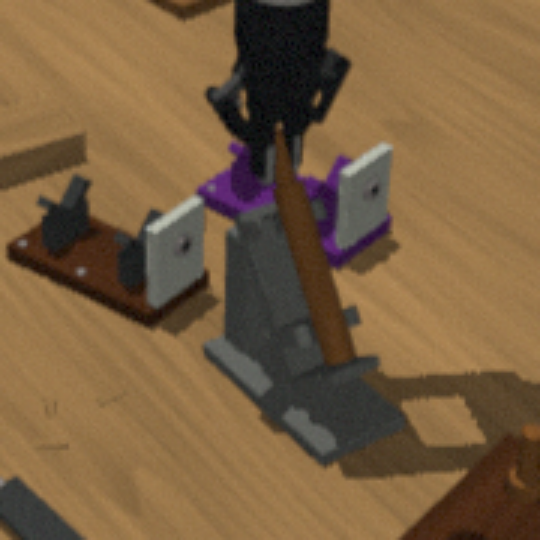

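```bash
python3 -m handwheel '[[[-0.16,-0.02,0.1,0],[0,0,0,0]]]'
python3 -m handwheel '[[[0.1,-0.02,0.16,0],[0,0,0,0]]]'
python3 - <<'E'
from h import *
go(.501,-.046,.2176)
for n in("scene","top"):
    p,d=snapshot(n); W=cloud(n,d); hs=cv2.cvtColor(p,cv2.COLOR_RGB2HSV); z=W[...,2]
    m=(d>0)&(hs[...,1]>90)&(z>.07)&(z<.20)&(abs(W[...,0]-.5)<.03)&(abs(W[...,1]-.01)<.08)
    q=W[m]; 
    if len(q)<10: continue
    c=q.mean(0);v=np.linalg.svd(q-c)[2][0];v*=np.sign(v[2]);print(n,len(q),c,v,"slope",np.degrees(np.arcsin(v[2])))
E
```

```text
t: 10.6
tcp_pos: [0.5016, -0.0496, 0.2159]
tool_rot: [0.698, 0.716, 0.001, 0.0]
force: [-0.3, 2.0, 3.9]
finger_gap: 0.198
gripper_force: 41.8
t: 10.85
tcp_pos: [0.5013, -0.047, 0.2119]
tool_rot: [0.698, 0.716, 0.001, 0.0]
force: [1.0, 2.0, 2.8]
finger_gap: 0.198
gripper_force: 41.8
t 10.85 pos [ 0.5013 -0.047   0.2119] yaw_close 1.46 F [1.  2.  2.8] gap 16.9 grip 41.8 q6 -0.34
units [ 0.04 -0.01 -0.23]
scene 697 [0.50410067 0.02066358 0.13654392] [ 0.01840693 -0.57458987  0.81823448] slope 54.90844715182075
top 100 [0.49888306 0.0475258  0.09966943] [ 0.00640249 -0.55035484  0.83490631] slope 56.6060843289023
```

```bash
python3 -m handwheel '[[[0,0,0,0],[0,0,0,0],[0,0,0,0],[0,0,0,0],[0,0,0,0]]]' 85
python3 -m handwheel '[[[0,0,-0.5,0],[0,0,-0.8,0],[0,0,-0.8,0],[0,0,-0.8,0],[0,0,-0.6,0],[0,0,0,0],[0,0,0,0]]]'
python3 - <<'E'
from h import *
go(.501,.0149,.25)
for n in("scene","top"):
    p,d=snapshot(n); W=cloud(n,d); hs=cv2.cvtColor(p,cv2.COLOR_RGB2HSV); z=W[...,2]
    m=(d>0)&(hs[...,1]>90)&(z>.07)&(z<.245)&(abs(W[...,0]-.5)<.03)&(abs(W[...,1]-.01)<.1)
    q=W[m]; 
    if len(q)<10: continue
    c=q.mean(0);v=np.linalg.svd(q-c)[2][0];v*=np.sign(v[2]);print(n,len(q),c,v,"slope",np.degrees(np.arcsin(v[2])),"ends",np.percentile((q-c)@v,[1,99]),"top",q[np.argmax(q@v)])
    if n=="scene": cv2.imwrite("pics/c4.png",cv2.resize(p[150:330,230:410,::-1],None,fx=3,fy=3))
E
```

```text
t: 11.58
tcp_pos: [0.5007, -0.0473, 0.2117]
tool_rot: [0.698, 0.716, -0.0, -0.0]
force: [0.5, -0.6, -0.1]
finger_gap: 0.996
gripper_force: 0.0
t: 12.45
tcp_pos: [0.5004, -0.0471, 0.2992]
tool_rot: [0.698, 0.716, -0.0, -0.0]
force: [0.5, -0.1, -0.5]
finger_gap: 0.998
gripper_force: 0.0
t 12.45 pos [ 0.5004 -0.0471  0.2992] yaw_close 1.49 F [ 0.5 -0.1 -0.5] gap 85.2 grip 0.0 q6 -0.34
units [2.48 0.09 1.97]
scene 805 [0.50397155 0.01241896 0.14677111] [ 0.01159062 -0.59081736  0.80672207] slope 53.77689420454148 ends [-0.09163346  0.10259393] top [ 0.50489289 -0.04770081  0.23372123]
top 89 [0.49840544 0.04941184 0.09782791] [ 0.0067347  -0.55478849  0.83196417] slope 56.3010370889555 ends [-0.03111072  0.07173084] top [0.50049085 0.00676926 0.16088586]
```

View pics/c4.png

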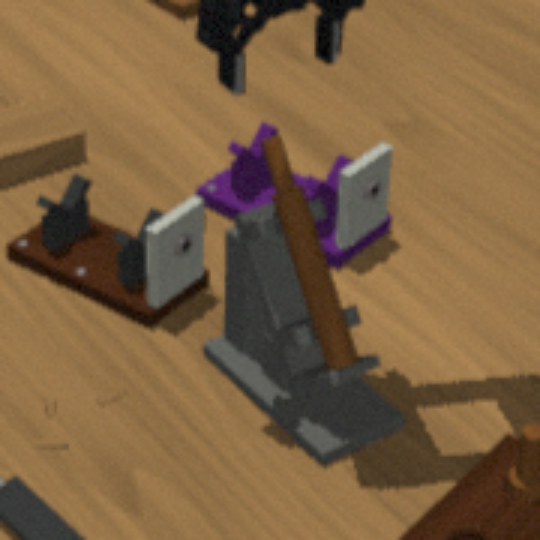

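```bash
python3 -m handwheel '[[[0.8,0.05,0,0],[0.85,0.05,0,0],[0.83,0,0,0],[0,0,0.9,0],[0,0,0.9,0],[0,0,0.9,0],[0,0,0.9,0],[0,0,0.9,0],[0,0,0.7,0],[0,0,0,0]]]'
python3 -m handwheel '[[[0,0,0.3,0],[0,0,0.2,0],[0,0,0.2,0],[0,0,0,0]]]'
python3 - <<'E'
from h import *
go(.501,.0149,.150)
E
```

```text
t: 13.8
tcp_pos: [0.5003, 0.015, 0.1676]
tool_rot: [0.698, 0.716, -0.001, -0.002]
force: [0.0, -0.1, 0.5]
finger_gap: 0.996
gripper_force: 0.0
t: 14.3
tcp_pos: [0.5015, 0.0149, 0.1516]
tool_rot: [0.698, 0.716, -0.0, -0.0]
force: [0.3, -0.7, -0.5]
finger_gap: 0.998
gripper_force: 0.0
t 14.3 pos [0.5015 0.0149 0.1516] yaw_close 1.49 F [ 0.3 -0.7 -0.5] gap 85.2 grip 0.0 q6 -0.22
units [ 0.   -0.02  0.06]
```

```bash
python3 -m handwheel '[[[0,0,0.06,0],[0,0,0,0],[0,0,0,0],[0,0,0,0],[0,0,0,0],[0,0,0,0],[0,0,0,0]]]' 0 40
python3 -m handwheel '[[[0,0,-0.2,0],[0,0,-0.3,0],[0,0,-0.5,0],[0,0,-0.7,0],[0,0,-0.7,0],[0,0,0,0],[0,0,0,0]]]'
python3 - <<'E'
from h import *
go(.501,.0149,.22)
p,d=snapshot("scene"); n="scene"
W=cloud(n,d); hs=cv2.cvtColor(p,cv2.COLOR_RGB2HSV); z=W[...,2]
m=(d>0)&(hs[...,1]>90)&(z>.1)&(z<.33)&(abs(W[...,0]-.505)<.03)&(abs(W[...,1]-.01)<.12)
q=W[m]; c=q.mean(0);v=np.linalg.svd(q-c)[2][0];v*=np.sign(v[2]);print(n,len(q),c,v,"slope",np.degrees(np.arcsin(v[2])),"ends",np.percentile((q-c)@v,[0,1,99,100]),q[np.argmin(q@v)],q[np.argmax(q@v)])
cv2.imwrite("pics/c5.png",cv2.resize(p[110:310,230:410,::-1],None,fx=3,fy=3))
E
```

```text
t: 15.18
tcp_pos: [0.4999, 0.0149, 0.1506]
tool_rot: [0.698, 0.716, -0.001, -0.001]
force: [-3.9, -0.7, 4.8]
finger_gap: 0.308
gripper_force: 39.0
t: 16.05
tcp_pos: [0.5014, 0.0149, 0.2102]
tool_rot: [0.698, 0.716, -0.0, -0.0]
force: [-0.2, -0.2, -1.1]
finger_gap: 0.311
gripper_force: 39.4
t 16.05 pos [0.5014 0.0149 0.2102] yaw_close 1.49 F [-0.2 -0.2 -1.1] gap 26.6 grip 39.4 q6 -0.22
units [ 0.   -0.02 -0.39]
scene 685 [0.50608661 0.02801842 0.2088278 ] [ 0.02875831 -0.29726497  0.95436183] slope 72.6232940539127 ends [-0.08765892 -0.0843962   0.10803463  0.11607267] [0.51208722 0.05190131 0.12423521] [0.53259149 0.02793843 0.32962753]
```

View pics/c5.png

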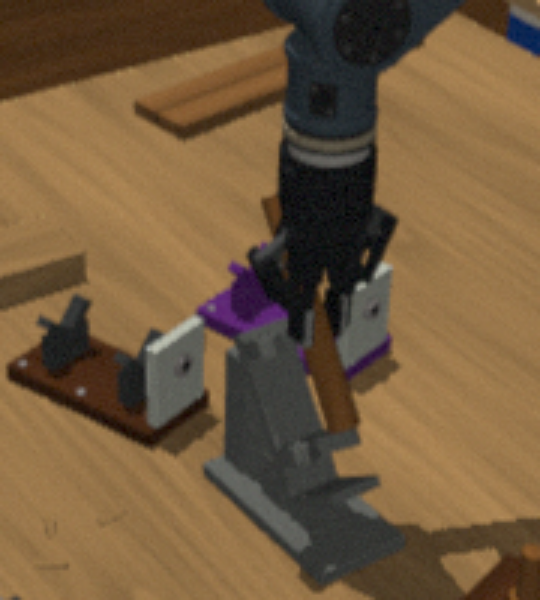

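```bash
python3 -m handwheel '[[[0,0,-0.6,0],[0,0,-0.8,0],[0,0,-0.8,0],[0,0,-0.8,0],[0,0,-0.6,0],[0,0,0,-0.75],[0,0,0,-0.75],[0,0,0,-0.75],[0,0,0,-0.7],[0,0,0,0],[0,0,0,0]]]'
python3 - <<'E'
from h import *
go(.5518,-.2318,.250)
E
```

```text
t: 17.48
tcp_pos: [0.5014, 0.0149, 0.2998]
tool_rot: [0.58, 0.815, -0.0, -0.001]
force: [0.5, -0.6, -0.7]
finger_gap: 0.305
gripper_force: 39.5
t 17.48 pos [0.5014 0.0149 0.2998] yaw_close 19.13 F [ 0.5 -0.6 -0.7] gap 26.1 grip 39.5 q6 -0.53
units [-9.98 -1.33  1.99]
```

```bash
python3 -m handwheel '[[[-0.5,-0.06,0,0],[-0.8,-0.11,0,0],[-0.87,-0.12,0,0],[-0.87,-0.12,0,0],[-0.87,-0.12,0,0],[-0.87,-0.12,0,0],[-0.87,-0.12,0,0],[-0.87,-0.12,0,0],[-0.87,-0.12,0,0],[-0.87,-0.12,0,0],[-0.87,-0.12,0.3,0],[-0.85,-0.1,0.7,0],[0,0,0.6,0],[0,0,0.4,0],[0,0,0,0],[0,0,0,0]]]'
python3 - <<'E'
from h import *
go(.5518,-.2318,.20)
for n in("scene","top"):
    p,d=snapshot(n); W=cloud(n,d); hs=cv2.cvtColor(p,cv2.COLOR_RGB2HSV); z=W[...,2]
    m=(d>0)&(hs[...,1]>110)&(z>.13)&(z<.35)&(abs(W[...,0]-.55)<.08)&(abs(W[...,1]+.23)<.12)
    q=W[m];print(n,len(q))
    if len(q)>20:
        X,Y=axes(109.2); a=(q[:,:2]-[.5294,-.1676])@X; b=(q[:,:2]-[.5294,-.1676])@Y
        f=np.polyfit(a,q[:,2],1); print("a",np.percentile(a,[0,2,98,100]).round(3),"b",np.percentile(b,[2,50,98]).round(3),"z",np.percentile(q[:,2],[0,2,98]).round(3),"pitch",np.degrees(np.arctan(f[0])))
    if n=="scene": cv2.imwrite("pics/j1.png",cv2.resize(p[90:270,180:360,::-1],None,fx=3,fy=3))
E
```

```text
t: 19.48
tcp_pos: [0.552, -0.2313, 0.2507]
tool_rot: [0.579, 0.815, 0.0, 0.0]
force: [0.4, -0.8, -0.1]
finger_gap: 0.31
gripper_force: 39.5
t 19.48 pos [ 0.552  -0.2313  0.2507] yaw_close 19.24 F [ 0.4 -0.8 -0.1] gap 26.5 grip 39.5 q6 -0.92
units [-0.01 -0.02  2.03]
scene 628
a [-0.143 -0.13  -0.016 -0.011] b [-0.053 -0.007  0.051] z [0.164 0.171 0.337] pitch -52.388640973014226
top 47
a [-0.079 -0.079 -0.032 -0.02 ] b [-0.057  0.011  0.065] z [0.173 0.184 0.342] pitch -74.19327447183998
```

View pics/j1.png

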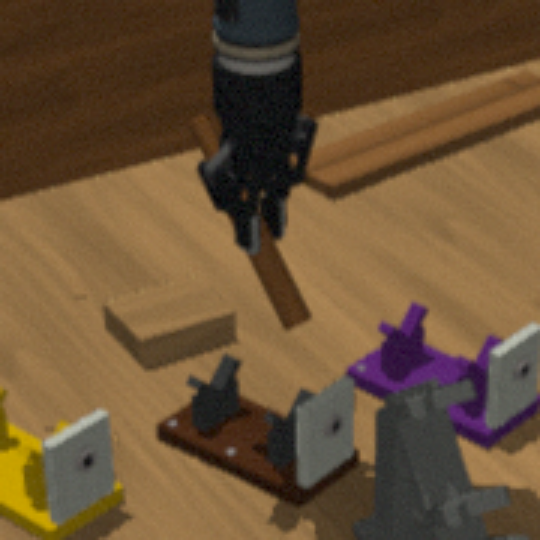

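```bash
python3 -m handwheel '[[[0,0,0.5,0],[0,0,0.8,0],[0,0,0.8,0],[0,0,0.8,0],[0,0,0.6,0],[0,0,0.25,0],[0,0,0,0],[0,0,0,0]]]' 0 25
python3 -m handwheel '[[[0,0,0.1,0],[0,0,0.1,0],[-0.18,0,0.11,0],[-0.18,0,0.12,0],[-0.17,0,0.13,0],[-0.17,0,0.15,0],[0,0,0,0]]]'
python3 -c "
from h import *
go(.5518,-.2318,.137)"
```

```text
t: 20.58
tcp_pos: [0.5523, -0.2322, 0.1572]
tool_rot: [0.579, 0.815, 0.0, 0.001]
force: [0.3, -0.1, -1.7]
finger_gap: 0.305
gripper_force: 39.5
t: 21.45
tcp_pos: [0.558, -0.2497, 0.1388]
tool_rot: [0.579, 0.815, -0.0, 0.001]
force: [0.1, -2.8, 5.5]
finger_gap: 0.306
gripper_force: 42.1
t 21.45 pos [ 0.558  -0.2497  0.1388] yaw_close 19.17 F [ 0.1 -2.8  5.5] gap 26.1 grip 42.1 q6 -0.94
units [0.76 0.   0.07]
```

```bash
python3 -m handwheel '[[[-0.08,0,0.14,0],[-0.08,0,0.14,0],[-0.07,0,0.14,0],[-0.05,0,0.14,0],[-0.02,0,0.14,0],[0,0,0,0]]]'
python3 - <<'E'
from h import *
go(.5518,-.2318,.137)
p,d=snapshot("scene")
cv2.imwrite("pics/j2.png",cv2.resize(p[130:270,180:320,::-1],None,fx=4,fy=4))
E
```

```text
t: 22.2
tcp_pos: [0.5624, -0.2598, 0.1233]
tool_rot: [0.579, 0.815, -0.002, 0.005]
force: [-0.0, -8.0, 8.9]
finger_gap: 0.302
gripper_force: 45.0
t 22.2 pos [ 0.5624 -0.2598  0.1233] yaw_close 19.25 F [-0.  -8.   8.9] gap 25.8 grip 45.0 q6 -0.94
units [ 1.19 -0.03 -0.56]
```

View pics/j2.png

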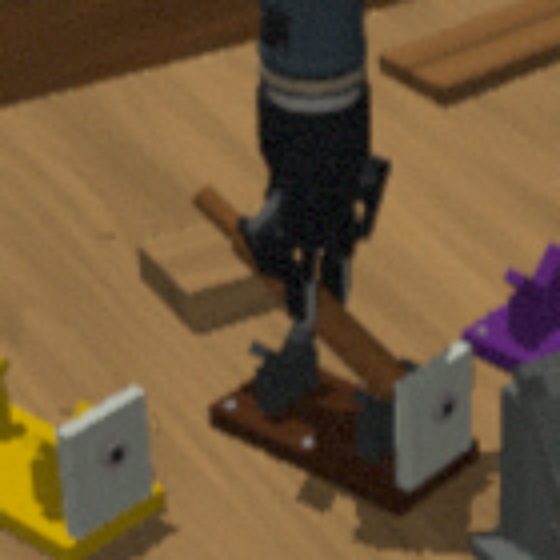

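```bash
python3 -m handwheel '[[[-0.05,0,0.12,0],[-0.05,0,0.12,0],[-0.05,0,0.12,0],[0,0,0.12,0],[0,0,0,0]]]'
python3 -c "
from h import *
go(.5518,-.2318,.137)"
```

```text
t: 22.88
tcp_pos: [0.562, -0.2604, 0.1097]
tool_rot: [0.58, 0.815, -0.0, 0.001]
force: [0.2, -1.7, 3.7]
finger_gap: 0.302
gripper_force: 45.7
t 22.88 pos [ 0.562  -0.2604  0.1097] yaw_close 19.15 F [ 0.2 -1.7  3.7] gap 25.8 grip 45.7 q6 -0.95
units [ 1.21 -0.01 -1.09]
```

```bash
python3 -m handwheel '[[[0,0,0.13,0],[0,0,0.13,0],[0,0,0.13,0],[0,0,0.13,0],[0,0,0.13,0],[0,0,0.13,0],[0,0,0,0]]]'
python3 - <<'E'
from h import *
go(.5518,-.2318,.137)
p,d=snapshot("scene"); W=cloud("scene",d); hs=cv2.cvtColor(p,cv2.COLOR_RGB2HSV); z=W[...,2]
X,Y=axes(109.2); e=W[...,:2]-[.5294,-.1676]; a=e@X;b=e@Y
m=(d>0)&(hs[...,1]>100)&(z>.06)&(z<.2)&(abs(b)<.03)&(a<.02)&(a>-.25)&(hs[...,2]>60)
f=np.polyfit(a[m],z[m],1);print(m.sum(),"pitch",np.degrees(np.arctan(f[0])),"a",np.percentile(a[m],[1,99]),"z",np.percentile(z[m],[2,98]))
cv2.imwrite("pics/j3.png",cv2.resize(p[130:270,180:320,::-1],None,fx=4,fy=4))
E
```

```text
t: 23.75
tcp_pos: [0.5616, -0.2599, 0.0899]
tool_rot: [0.579, 0.815, -0.0, 0.001]
force: [-0.7, -5.3, 4.7]
finger_gap: 0.307
gripper_force: 47.7
t 23.75 pos [ 0.5616 -0.2599  0.0899] yaw_close 19.21 F [-0.7 -5.3  4.7] gap 26.2 grip 47.7 q6 -0.95
units [ 1.18  0.   -1.89]
368 pitch -1.4876869932750054 a [-0.20831615 -0.02199559] z [0.06756609 0.09281282]
```

View pics/j3.png

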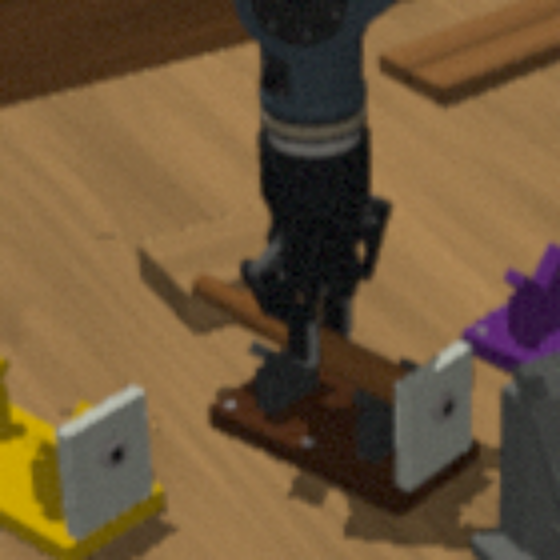

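```bash
python3 -m handwheel '[[[0,0,0.08,0],[0,0,0.06,0],[0,0,0,0]]]'
python3 -m handwheel '[[[0.08,0,0,0],[0.08,0,0,0],[0.08,0,0,0],[0,0,0,0]]]'
python3 -m handwheel '[[[0.08,0,0,0],[0.08,0,0,0],[0,0,0,0]]]'
```

```text
t: 24.18
tcp_pos: [0.5616, -0.2602, 0.0868]
tool_rot: [0.579, 0.815, -0.001, 0.001]
force: [-1.5, -6.4, 6.0]
finger_gap: 0.3
gripper_force: 48.0
t: 24.68
tcp_pos: [0.5598, -0.2548, 0.087]
tool_rot: [0.579, 0.815, -0.001, 0.001]
force: [-2.0, -6.8, 6.6]
finger_gap: 0.306
gripper_force: 48.0
t: 25.05
tcp_pos: [0.5584, -0.2511, 0.087]
tool_rot: [0.579, 0.815, -0.001, 0.001]
force: [-1.9, -7.8, 5.5]
finger_gap: 0.304
gripper_force: 48.0
```

```bash
python3 -m handwheel '[[[0.06,0,0,0],[0.06,0,0,0],[0,0,0,0]]]'
python3 -m handwheel '[[[0.06,0,0,0],[0.06,0,0,0],[0,0,0,0]]]'
python3 - <<'E'
from h import *
go(.5518,-.2318,.137)
p,d=snapshot("scene"); W=cloud("scene",d); hs=cv2.cvtColor(p,cv2.COLOR_RGB2HSV); z=W[...,2]
X,Y=axes(109.2); e=W[...,:2]-[.5294,-.1676]; a=e@X;b=e@Y
m=(d>0)&(hs[...,1]>100)&(z>.065)&(z<.1)&(abs(b)<.025)&(a<.02)&(a>-.25)&(hs[...,2]>60)
print(m.sum(),"a",np.percentile(a[m],[0,1,99,100]));
for lo in(-.21,-.18,-.15,-.06,-.03):
    k=m&(a>lo)&(a<lo+.03); print(lo,k.sum(),z[k].max() if k.any() else "", b[k].mean() if k.any() else "")
E
```

```text
t: 25.42
tcp_pos: [0.5577, -0.2491, 0.087]
tool_rot: [0.579, 0.815, -0.001, 0.002]
force: [-1.4, -8.3, 6.7]
finger_gap: 0.309
gripper_force: 48.0
t: 25.8
tcp_pos: [0.5578, -0.2489, 0.0873]
tool_rot: [0.578, 0.816, -0.002, 0.005]
force: [-2.2, -14.7, 3.4]
finger_gap: 0.305
gripper_force: 47.8
t 25.8 pos [ 0.5578 -0.2489  0.0873] yaw_close 19.32 F [ -2.2 -14.7   3.4] gap 26.0 grip 47.8 q6 -0.93
units [ 0.7  0.  -2. ]
330 a [-0.20131444 -0.19730087 -0.02044345 -0.01807282]
-0.21 35 0.08405079766739942 -0.005931957156420622
-0.18 49 0.08939483655185998 -0.006823578589223264
-0.15 60 0.08956075745810355 -0.011629252042694882
-0.06 84 0.08738352585316755 -0.006633387560010288
-0.03 24 0.08671566031543154 -0.008339753733552153
```

```bash
python3 -m handwheel '[[[0,0,0.1,0],[0,0,0.06,0],[0,0,0,0]]]'
python3 -m handwheel '[[[0,0,0,0],[0,0,0,0],[0,0,0,0],[0,0,0,0],[0,0,0,0]]]' 85
python3 -m handwheel '[[[0,0,-0.5,0],[0,0,-0.8,0],[0,0,-0.8,0],[0,0,-0.8,0],[0,0,-0.8,0],[-0.8,0,-0.5,0],[-0.8,0,0,0],[-0.8,0,0,0],[0,0,0,0],[0,0,0,0]]]'
python3 - <<'E'
from h import *
X,Y=axes(109.2)
for n in ("scene","top"):
    p,d=snapshot(n); W=cloud(n,d); hs=cv2.cvtColor(p,cv2.COLOR_RGB2HSV); z=W[...,2]
    e=W[...,:2]-[.5294,-.1676]; a=e@X;b=e@Y
    m=(d>0)&(hs[...,1]>100)&(z>.065)&(z<.1)&(abs(b)<.025)&(a<.02)&(a>-.25)&(hs[...,2]>60)
    print(n,m.sum(),"a",np.percentile(a[m],[0,1,99,100]))
    for lo in(-.21,-.18,-.15,-.12,-.09,-.06,-.03):
        k=m&(a>lo)&(a<lo+.03); print(lo,k.sum(),np.percentile(z[k],95).round(4) if k.any() else "", b[k].mean().round(4) if k.any() else "")
    if n=="scene": cv2.imwrite("pics/j4.png",cv2.resize(p[150:290,180:320,::-1],None,fx=4,fy=4))
E
```

```text
t: 26.22
tcp_pos: [0.5577, -0.2488, 0.086]
tool_rot: [0.578, 0.816, -0.002, 0.005]
force: [-5.7, -11.8, 18.8]
finger_gap: 0.309
gripper_force: 49.6
t: 26.85
tcp_pos: [0.5559, -0.2435, 0.0819]
tool_rot: [0.579, 0.815, 0.0, -0.0]
force: [-0.4, 0.6, 0.2]
finger_gap: 0.997
gripper_force: 0.0
t: 28.1
tcp_pos: [0.5752, -0.2998, 0.1875]
tool_rot: [0.579, 0.815, 0.0, -0.0]
force: [-1.0, 0.3, -0.3]
finger_gap: 0.996
gripper_force: 0.0
scene 415 a [-0.20328143 -0.19737723 -0.02068481 -0.01830889]
-0.21 32 0.0811 -0.0037
-0.18 47 0.0824 -0.006
-0.15 72 0.0862 -0.0072
-0.12 75 0.0856 -0.0073
-0.09 85 0.0868 -0.0072
-0.06 80 0.0864 -0.0063
-0.03 24 0.0852 -0.0075
top 249 a [-0.1445664  -0.14127487 -0.00460296 -0.00318653]
-0.21 0  
-0.18 0  
-0.15 17 0.0879 0.0104
-0.12 10 0.0863 -0.0069
-0.09 67 0.0921 -0.0002
-0.06 79 0.0898 0.0015
-0.03 76 0.0906 0.002
```

View pics/j4.png

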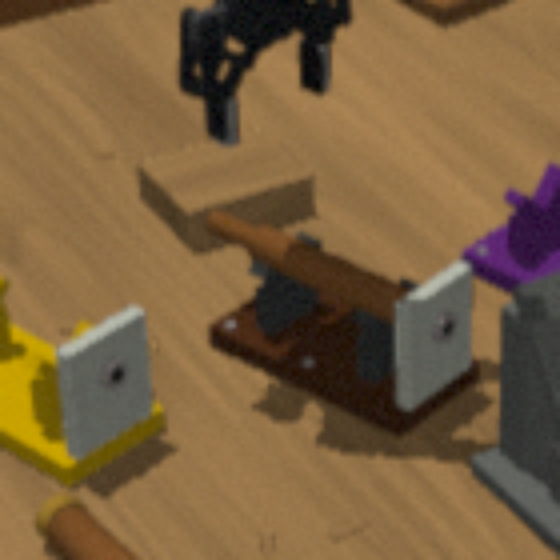

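```bash
python3 - <<'E'
from h import *
X,Y=axes(109.2); o=np.array([.5294,-.1676])
p,d=snapshot("top")
for b in(-.003,.002,.007):
    for a in np.arange(-.012,.014,.002):
        pt=np.r_[o+a*X+b*Y,.086]; u,v=proj("top",pt)[0]
        c=cv2.getRectSubPix(p,(1,1),(float(u),float(v)))[0,0]; print(f"{a*1000:.0f}:{c.tolist()}",end=" ")
    print()
u,v=proj("top",np.r_[o,.086])[0].astype(int)
cv2.imwrite("pics/j5.png",cv2.resize(p[v-25:v+25,u-25:u+40,::-1],None,fx=10,fy=10,interpolation=cv2.INTER_NEAREST))
E
```

```text
-12:[80, 54, 29] -10:[82, 57, 30] -8:[100, 69, 37] -6:[117, 80, 44] -4:[124, 91, 58] -2:[148, 141, 132] 0:[161, 166, 168] 2:[163, 168, 170] 4:[162, 167, 168] 6:[159, 163, 163] 8:[140, 144, 142] 10:[103, 102, 98] 12:[77, 74, 67] 
-12:[81, 55, 33] -10:[105, 72, 36] -8:[122, 84, 40] -6:[123, 84, 43] -4:[128, 100, 71] -2:[141, 128, 115] 0:[157, 157, 155] 2:[162, 167, 168] 4:[162, 168, 168] 6:[163, 169, 169] 8:[141, 144, 144] 10:[88, 87, 84] 12:[88, 84, 79] 
-12:[114, 78, 41] -10:[116, 78, 43] -8:[116, 79, 43] -6:[116, 80, 45] -4:[121, 90, 59] -2:[143, 134, 122] 0:[160, 165, 167] 2:[161, 167, 169] 4:[162, 167, 168] 6:[160, 165, 164] 8:[128, 132, 129] 10:[94, 94, 88] 12:[85, 81, 76]
```

View pics/j5.png

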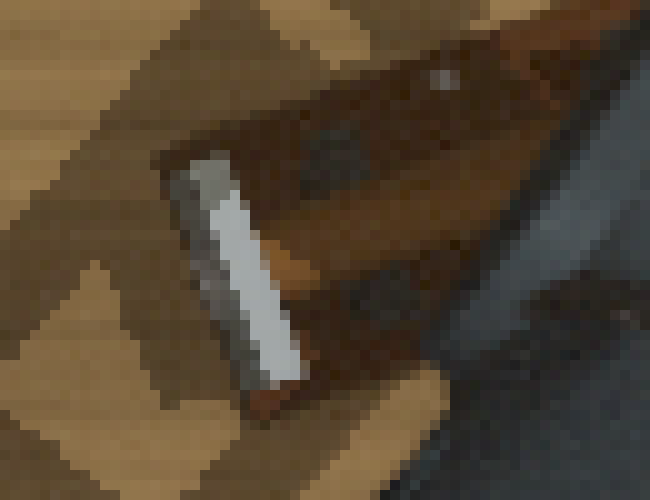

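```bash
python3 -c "
from station import *
print(sign_off())"
```

```text
the job is handed in; nothing more can be done
None
```

The longer blank was laid in the cradle and released, then regrasped across its middle and laid level in the boring jig, butt against the end plate as far as the cameras show (a gap under about 2 mm could be hidden behind the plate). The job was handed in at about 28 s with the robot clear; I moved nothing else.

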